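# Draw the dished plate from its bay and turn its beak to the cups

## Task

Take the dished steel plate by its wooden handle and draw it out along its green bay until you feel it meet the yellow sprung catch at the mouth, pushing the catch in only a little, not to the end of its travel. Then lift the plate out of the bay and, once it is well above the cups, give it a quarter turn so that its copper beak (opposite the handle) points sideways towards the pink tray of cups, keeping the plate level and the loose tea ball in the middle all the while. Finish with the plate held still and level in the gripper up there; do not put it down or let go, and leave the cups and the jar alone.

Things in the scene. Friction and masses are not known exactly. Their poses are not given: they have to be found in the camera images.
- bay: Green steel plate bay, fixed, open above and towards the robot. Origin: centre of its underside on the counter; +x runs into the bay away from the mouth. Slab 8 mm thick, x -100 to +126 mm, 156 mm wide. Inner wall faces at y -69 and +69 mm, walls 46 mm high, only from x -51 to +126 mm. The plate can be lifted out only once drawn to the catch. Place and yaw vary.
- bay_lips (a point): Point midway between the front ends of the bay's two lips (bay x +7 mm, 48 mm above the counter). From here inwards each wall carries a lip, 46 to 50 mm above the counter, that reaches in to 55 mm from the centre line, over the plate's rim.
- catch_face (a point): Inner face (towards the plate) of the yellow sprung catch bar, on the bay's centre line, 4.5 mm above the slab; at rest at bay x -75 mm. The bar is 50 mm wide, 10 mm thick, its top 17 mm above the counter. The plate's foot (radius 35 mm) meets it when the plate's centre is at bay x -40 mm.
- catch (a joint): How far the catch is pushed towards the robot (bay -x), m: 0 at rest, 0.014 at the end of its travel; a spring of 700 N/m returns it (7 N at 10 mm).
- dish: Dished steel plate, 170 g. Origin: centre of its underside; +x points to the copper beak, -x along the handle. Foot of radius 35 mm, 8 mm high, slides on the slab (about 1 N drag); rim radius 65 mm, 28 mm high; inside a cone rising 8 degrees from the centre to radius 50 mm. Starts in the bay, handle towards the mouth, 52 to 66 mm short of the catch, within 0.03 rad of the bay's axis.
- handle (a point): Centre of the dark wooden handle bar of the plate, 117 mm from the plate's centre along plate -x and 36 mm above its underside. The bar is 70 mm long (along plate x), 18 mm wide, 14 mm high, and is grasped from above across its width.
- dish_centre (a point): Centre of the plate's hollow, 11 mm above its underside, where the ball rests.
- ball_centre (a point): Centre of the loose metal tea ball, 34 mm diameter, 30 to 65 g, resting in the middle of the plate, free to roll. It counts as rolled away at 25 mm from the middle.
- tray: Pink plastic tray 240 x 100 mm, 22 mm high, fixed, with three cups standing in it. Origin: centre of its underside, long side along its x. It stands to the left or to the right of the bay, and the jar on the other side.
- cup0: White ceramic cup, 62 mm wide, 60 mm high (about 65 mm over the counter), loose in the tray. Origin: centre of its underside.
- cup1: White ceramic cup, 62 mm wide, 60 mm high (about 65 mm over the counter), loose in the tray. Origin: centre of its underside.
- cup2: White ceramic cup, 62 mm wide, 60 mm high (about 65 mm over the counter), loose in the tray. Origin: centre of its underside.
- jar: Glass jar with cork-coloured hard stopper, 76 mm wide, 116 mm high, loose. Origin: centre of its underside.
Things that resemble listed ones, but are neither listed nor needed, are in the scene too. There is more than one size of the dish; the job needs the middle-sized. What is meant by the part that bears ball_centre is not purple, and is the larger of those in its own colour.

How it is judged (in metres and radians):
On the way, in this order (a step that is already met when the one before it is completed fails the run):
1. the plate is drawn against the catch, still down in the bay (value of joint catch above 0.0015 m and height (world z) of dish below 0.014 m), for 0.1 s.
2. the plate is lifted clear above the cups, not yet turned (height (world z) of dish above 0.075 m and angle between the x axis of dish and the x axis of bay, either way round below 0.35 rad), for 0.1 s.
3. the plate has made its quarter turn in the air, beak to the tray (height (world z) of dish above 0.075 m and angle between the x axis of dish and the y axis of bay, either way round below 0.17 rad and x of tray in the frame of dish above 0.05 m), for 0.2 s.
At the end, for the whole second after the job is handed in: The plate is held in the fingers with its underside more than 75 mm above the counter, still, tilted less than 0.1 rad, turned a quarter turn (within 0.17 rad) from the bay's axis with the beak on the tray's side, and the tea ball within 12 mm of its middle (all of step 3 and angle between dish's own z axis and vertical below 0.1 rad and horizontal distance between ball_centre and dish_centre below 0.012 m and contact force between the fingers and dish above 2 N and contact force between dish and bay below 0.1 N and linear speed of dish below 0.03 m/s); the arm keeps its last pose, push and grip.
It fails at once if the tea ball rolled away from the middle of the plate (horizontal distance between ball_centre and dish_centre above 0.025 m).
It fails at once if the plate was tipped (angle between dish's own z axis and vertical above 0.16 rad).
It fails at once if the catch was forced to the end of its travel (value of joint catch above 0.0125 m).
It fails at once if the plate was turned while low, beside or below the cups (height (world z) of dish below 0.06 m and angle between the x axis of dish and the x axis of bay, either way round above 0.5 rad).
It fails at once if a bystander was disturbed (distance of any of cup0, cup1, cup2, jar from where it was at the start of the episode above 0.02 m or angle between any of cup0, cup1, cup2, jar's own z axis and vertical above 0.25 rad).
It also fails if it takes over 64 s, if anything falls off the work surface, if the arm or the gripper's body presses on something with over 40 N, if the wrist force passes 120 N, or if a joint passes its speed limit or range.

## Robot

A 6-joint arm with a two-finger parallel gripper is mounted at the origin on the work surface. World frame = base frame: x ahead of the robot, y to its left, z up, the work surface at z = 0. Lengths are in mm, angles in rad, forces in N, time in s.
With the tool pointing down it reaches from about 225 to 875 mm from the base axis. Payload 3.4 kg.
Tool frame: the origin (TCP) lies at the very end of the fingers, on their centre line; the grasp point (between the pads) lies env.hold_point_z behind it (env.hold_point_z is the distance from the TCP to the grasp point, in mm); z points along the fingers, y is the direction in which the jaws open and shut (so a half turn about z gives the same grasp; the last joint's range is limited). The gripper opens to 85 mm and grips with 20 to 120 N. Pads are 22 mm wide; open, the fingers measure 114 mm over their backs; the gripper's body (76 mm by 85 mm) begins 54 mm behind the grasp point. The pads swing forward as they close: fully open they stand 13 mm farther back than shut.
Start: joints at [-0.121, 0.276, 1.505, -0, 1.361, -0.121], TCP at [575.033, -0.009, 231.328] pointing down, gripper open.
Joint ranges: [-2.89, 2.89], [-0.75, 2.08], [0.22, 2.7], [-1.18, 4.32], [0.11, 2.71], [-2.7, 2.7]. Speed limits (rad/s): [2.57, 2.57, 3.14, 3.14, 3.14, 3.14].

## Interface

Orientations are given as a unit quaternion [x, y, z, w].
In Python, from cell import telemetry, grab_frame, job_done, env gives the robot as it stands.
- The arm moves only by the shell command python3 -m handwheel 'ROWS' [FORCE]. ROWS is JSON, a list of rows, each a list of 7 numbers: the turn, a rotation vector about the world's x, y, z scaled (see below), then the shift along the world's x, y, z scaled (see below), then the opening, from -1 (shut) to 1 (fully open). A call has 1 to 12 rows; each row shifts and turns the commanded pose from where the row before left it; what a row does not reach is not made up. The controller multiplies each number of a shift by 0.025 m and each number of a turn by 30 degrees. A row lasts 1/8 s, in which the tool goes at most 62.5 mm and 10.7 degrees, less where a joint would pass 70% of its speed; a pose out of reach is approached as far as the arm can. A call with a number of a shift or a turn outside -1 to 1 is refused whole. A call with a gripper value outside its range is refused whole. The fingers move at their own pace and stop on an object; FORCE is the grip in N (left out, the last holds). Time passes only in rows, so rows that do not move let the fingers close. It gives the time, the measured TCP pose, the force and the opening at its end, in the units of the state.
- telemetry.read_state(): the state, without advancing time (a new reading comes with each control period).
- grab_frame(name): name is "scene" or "side" or "wrist"; returns a dict with "pixels" (400x640x3 uint8, red, green, blue), "depth" (400x640 float32, mm along the optical axis (not along the pixel's ray), 0 where there is no reading), "fx", "fy", "cx", "cy" (pixels), "cam_to_world" (4x4, takes a point from camera to world coordinates). Camera axes: x right, y up, looking along -z (the intrinsics and any distortion apply to the point x, -y, -z); pixel columns grow to the right and rows downward; lengths in mm; the calibration is good to about 2 mm. A picture is of the moment at which its call begins.
- job_done(): hands the job in, once; it reports no verdict.
The state is a dict: "t": time; "joints": joint angles; "qvel": joint speeds; "effort": joint torques, N m; "eef_pos": TCP position; "tcp_rot": TCP orientation; "contact_force": force on the tool from outside, world axes, zero at the start; "wrist_torque": the same for the moment, N m; "grip_width": finger opening in mm.
Only numpy, scipy, OpenCV 4.12 (cv2) and the standard library are available. Lean on these libraries where they do the work, as an engineer would, in place of code of your own. Each camera call takes 0.05 s, during which the arm holds its last target.

## Working session

There is one attempt and no reset: what is moved stays moved. The work goes in short steps, Python scripts to look and compute and a shell command to move; the robot and the scene stay as the last step left them, time stands still between calls to the robot, and variables do not carry over. Pictures are saved under pics/ and viewed, and the job is handed in when it is done.

```bash
ls; mkdir -p pics; python3 - <<'E'
from cell import telemetry, grab_frame, env
import cv2,pickle
s=telemetry.read_state();print(s,env.hold_point_z)
for n in ["scene","side","wrist"]:
    f=grab_frame(n);cv2.imwrite(f"pics/{n}0.png",f["pixels"][:,:,::-1]);pickle.dump(f,open(f"{n}0.pkl","wb"))
    print(n,f["fx"],f["fy"],f["cx"],f["cy"],f["cam_to_world"],f.keys())
E
```

```text
pics
{'t': 0.0, 'joints': array([-1.21003805e-01,  2.76583896e-01,  1.50615092e+00, -3.29164936e-05,
        1.36070842e+00, -1.21023464e-01]), 'qvel': array([-8.87032416e-05,  1.58767342e-06,  6.51888448e-04, -7.25321781e-05,
        6.35922161e-04, -3.41032087e-04]), 'effort': array([ 6.20495921e-04, -4.16768074e+01, -2.45808578e+01, -1.52056768e-04,
        1.11346930e-02,  1.69860516e-05]), 'eef_pos': array([5.74456750e+02, 4.66605728e-02, 2.30438966e+02]), 'tcp_rot': array([ 7.07097090e-01,  7.07115867e-01, -5.83180065e-04, -7.18554285e-04]), 'contact_force': array([-0.03213138, -0.2031949 , -0.78858359]), 'wrist_torque': array([ 0.02940634, -0.01506416, -0.03396074]), 'grip_width': 85.2675479472161} 18.700000000000003
scene 370.2413601457078 370.2413601457078 319.94762978182524 202.0096741033203 [[ 6.06450590e-01 -6.15070895e-01  5.03890341e-01  9.13956946e+02]
 [ 7.95105613e-01  4.73079296e-01 -3.79477331e-01 -2.95282171e+02]
 [-4.97462588e-03  6.30780290e-01  7.75945539e-01  6.94034622e+02]
 [ 0.00000000e+00  0.00000000e+00  0.00000000e+00  1.00000000e+00]] dict_keys(['pixels
[... 193 characters left out ...]
2e+02]
 [-4.72438347e-01 -6.57964698e-01  5.86416630e-01  6.08278173e+02]
 [-1.50578152e-02  6.71279927e-01  7.41050958e-01  8.22592367e+02]
 [ 0.00000000e+00  0.00000000e+00  0.00000000e+00  1.00000000e+00]] dict_keys(['pixels', 'depth', 'fx', 'fy', 'cx', 'cy', 'cam_to_world'])
wrist 343.33359446862494 343.33359446862494 321.4218492549684 196.16971343884381 [[ 9.99995752e-01 -6.50865087e-04  2.84102044e-03  5.75177295e+02]
 [-2.63587903e-04  9.50557838e-01  3.10547464e-01  7.92933926e+01]
 [-2.90267875e-03 -3.10546894e-01  9.50553629e-01  3.72773427e+02]
 [ 0.00000000e+00  0.00000000e+00  0.00000000e+00  1.00000000e+00]] dict_keys(['pixels', 'depth', 'fx', 'fy', 'cx', 'cy', 'cam_to_world'])
```

View pics/scene0.png

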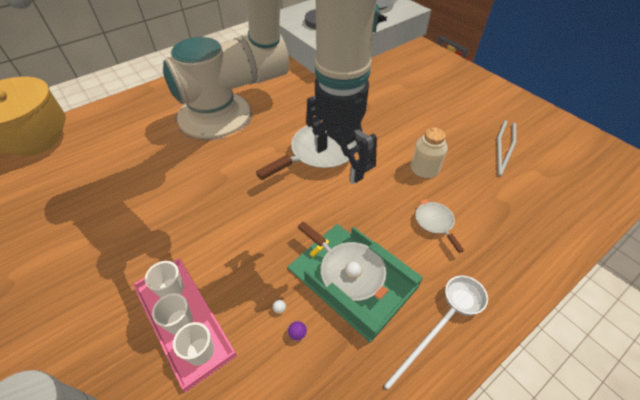

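View pics/side0.png

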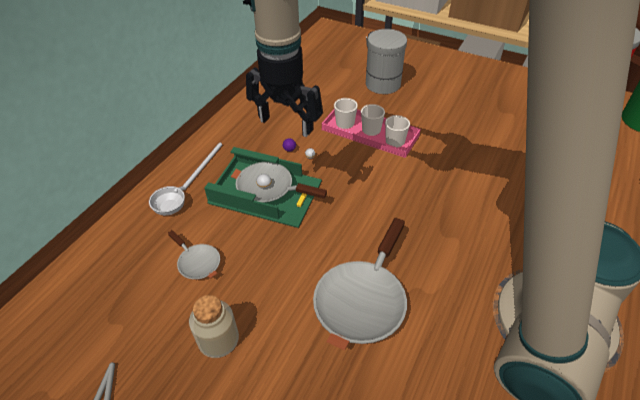

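View pics/wrist0.png

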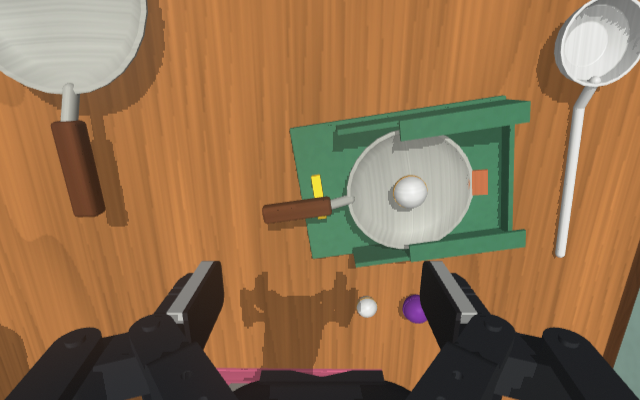

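The wrist view shows the bay at (295-530, 97-265), the plate at (410,190) with the ball in it, the handle at (297,210) and the catch at (318,195). There are three plates: large at wrist (65,40) / scene (318,145), medium in the bay at wrist (410,190), and small at scene (435,218). There are three balls: one in the bay plate at (410,192), a smaller white one at (367,307), and a purple one at (418,309). The plate in the bay is the middle size and carries the larger white ball, so it is the one. Next I measure it.

```bash
cat > h.py <<'E'
import numpy as np,cv2,pickle
def plane(f,uv,z):
    uv=np.atleast_2d(uv).astype(float);T=f["cam_to_world"]
    d=np.c_[(uv[:,0]-f["cx"])/f["fx"],-(uv[:,1]-f["cy"])/f["fy"],-np.ones(len(uv))]@T[:3,:3].T
    return T[:3,3]+d*((z-T[2,3])/d[:,2])[:,None]
def cloud(f,m):
    v,u=np.nonzero(m&(f["depth"]>0));D=f["depth"][v,u];T=f["cam_to_world"]
    P=np.c_[(u-f["cx"])/f["fx"]*D,-(v-f["cy"])/f["fy"]*D,-D]
    return P@T[:3,:3].T+T[:3,3],np.c_[u,v]
def hsv(f): return cv2.cvtColor(f["pixels"],cv2.COLOR_RGB2HSV)
E
python3 - <<'E'
from h import *
f=pickle.load(open("wrist0.pkl","rb"));H=hsv(f);h,s,v=[H[...,i].astype(int) for i in range(3)]
uu,vv=np.meshgrid(range(640),range(400))
box=(uu>240)&(uu<545)&(vv>80)&(vv<275)
green=(h>60)&(h<95)&(s>90)&box
P,uv=cloud(f,green)
print("z hist",np.histogram(P[:,2],bins=[-10,0,4,6,8,10,12,20,30,40,44,46,48,50,52,54,60,80]))
for lo,hi in [(4,12),(47,53)]:
    k=(P[:,2]>lo)&(P[:,2]<hi);r=cv2.minAreaRect(P[k,:2].astype(np.float32));print(lo,np.median(P[k,2]),r)
yel=(h>22)&(h<33)&(s>200)&(v>150)&box
P,uv=cloud(f,yel);r=cv2.minAreaRect(P[:,:2].astype(np.float32));print("yellow",len(P),np.median(P,0),r)
br=(uu>255)&(uu<333)&(vv>190)&(vv<230)
P,uv=cloud(f,br);k=(P[:,2]>44)&(P[:,2]<58);print("handle",k.sum(),np.median(P[k],0),cv2.minAreaRect(P[k,:2].astype(np.float32)))
b=(uu>385)&(uu<435)&(vv>165)&(vv<215)
P,uv=cloud(f,b);k=(P[:,2]>38);print("ball",P[k].mean(0),P[:,2].max())
c=(h<12)&(s>130)&(v>150)&(uu>470)&(uu<490)&(vv>165)&(vv<200)
P,uv=cloud(f,c);print("beak",len(P),P.mean(0))
cv2.imwrite("pics/crop1.png",cv2.resize(f["pixels"][80:330,240:540,::-1],None,fx=2.4,fy=2.4))
E
```

```text
z hist (array([   0,    0,  216, 6193, 2817,  167,  641,  762,  206,  128,  441,
        339, 3288, 1110,    0,    0,    0]), array([-10,   0,   4,   6,   8,  10,  12,  20,  30,  40,  44,  46,  48,
        50,  52,  54,  60,  80]))
4 7.616534947137609 ((662.4486694335938, -24.27587127685547), (223.95034790039062, 153.96913146972656), 8.631574630737305)
47 49.49071318302805 ((688.0997924804688, -20.85723114013672), (174.56890869140625, 147.64385986328125), 8.363784790039062)
yellow 0 [nan nan nan] ((0.0, 0.0), (0.0, 0.0), 0.0)
handle 1239 [549.71365012 -41.00745812  50.38327206] ((550.069091796875, -42.466007232666016), (71.70125579833984, 18.5601863861084), 8.725703239440918)
ball [662.34249001 -23.02200251  47.24103397] 53.93638451598679
beak 373 [734.10446559 -14.5848612   37.86398573]
  return _methods._mean(a, axis=axis, dtype=dtype,
  ret = um.true_divide(
```

View pics/crop1.png

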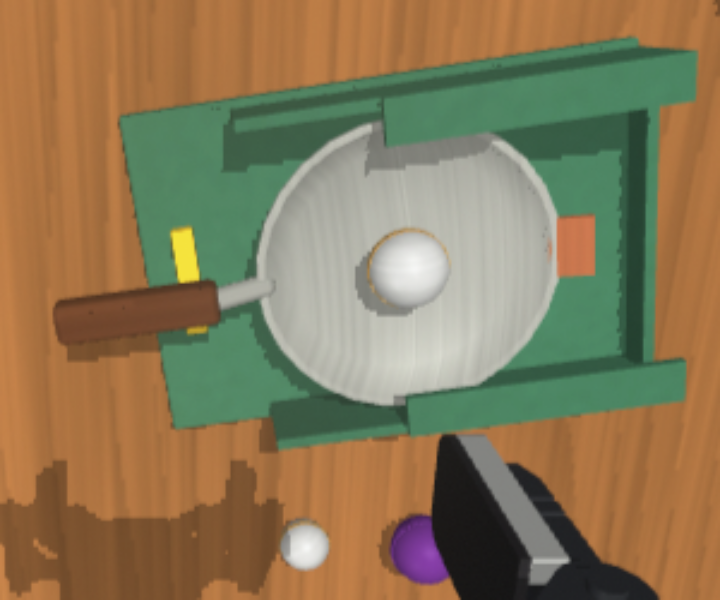

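The plate, bay and handle agree with the given sizes. The slab measures 224 x 154 mm, the handle 72 x 18.6 mm with its top at 50.4, and the bay yaw is about 8.6°. The crop confirms the dish in the bay, with handle, beak and the larger white ball. I check where the jar and tray stand, then start the approach.

```bash
python3 - <<'E'
from h import *
for n,bj,bt in [("scene",(405,450,125,180),(130,240,260,390)),("side",(185,245,290,360),(320,425,95,160))]:
    f=pickle.load(open(n+"0.pkl","rb"));uu,vv=np.meshgrid(range(640),range(400))
    for nm,b in (("jar",bj),("tray",bt)):
        P,_=cloud(f,(uu>b[0])&(uu<b[1])&(vv>b[2])&(vv<b[3]));k=(P[:,2]>(95 if nm=="jar" else 15))&(P[:,2]<130)
        print(n,nm,P[k].mean(0),P[k].min(0),P[k].max(0))
E
python3 -m handwheel '[[0,0,0.35,-0.07,-0.165,-0.3,1],[0,0,0.35,-0.07,-0.165,-0.3,1],[0,0,0.35,-0.07,-0.165,-0.3,1],[0,0,0.35,-0.07,-0.165,-0.3,1],[0,0,0.35,-0.07,-0.165,-0.3,1],[0,0,0.35,-0.07,-0.165,-0.3,1],[0,0,0.35,-0.07,-0.165,-0.3,1],[0,0,0.35,-0.07,-0.165,-0.3,1],[0,0,0.35,-0.07,-0.165,-0.3,1],[0,0,0.14,-0.05,-0.165,-0.3,1],[0,0,0,0,0,0,1],[0,0,0,0,0,0,1]]'
python3 - <<'E'
from h import *
from cell import telemetry,grab_frame
from scipy.spatial.transform import Rotation as R
s=telemetry.read_state();print(s["eef_pos"],R.from_quat(s["tcp_rot"]).as_matrix().round(4),s["joints"])
f=grab_frame("wrist");pickle.dump(f,open("wrist1.pkl","wb"));cv2.imwrite("pics/wrist1.png",f["pixels"][:,:,::-1])
E
```

```text
scene jar [541.92250687 323.06899587 109.14534783] [511.21439402 302.58580381  95.02161105] [564.77254003 354.46146814 117.46230835]
scene tray [ 542.36319141 -343.93024437   40.08401196] [ 416.25343563 -392.53012439   15.00279629] [ 657.30099898 -291.53998252   66.11289497]
side jar [534.12611657 338.2540016  111.1811488 ] [511.66662219 309.39609118  95.10891868] [562.56179165 361.5540533  119.35990151]
side tray [ 531.31967079 -330.62385537   40.26989202] [ 415.70229375 -387.44049243   15.02090115] [ 656.95815735 -283.20183235   66.42615738]
t: 1.65
eef_pos: [558.2, -41.2, 156.4]
tcp_rot: [-0.075, 0.997, 0.0, 0.0]
contact_force: [0.5, -0.3, 0.1]
grip_width: 85.3
[558.16933438 -41.15736913 156.4460478 ] [[-9.887e-01 -1.502e-01  2.000e-04]
 [-1.502e-01  9.887e-01  2.000e-04]
 [-2.000e-04  2.000e-04 -1.000e+00]] [-1.98093068e-01  3.05022047e-01  1.65720832e+00  2.82777718e-04
  1.17925327e+00 -1.91972224e+00]
```

View pics/wrist1.png

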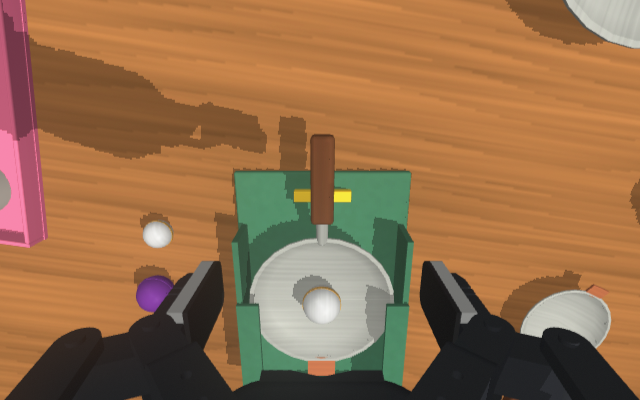

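The handle is at (322,178), pointing up in the image, and the plate is at (322,300). I re-measure the handle from here as a check.

```bash
python3 - <<'E'
from h import *
f=pickle.load(open("wrist1.pkl","rb"));uu,vv=np.meshgrid(range(640),range(400))
print(f["cam_to_world"].round(2))
P,uv=cloud(f,(uu>300)&(uu<345)&(vv>125)&(vv<228));k=(P[:,2]>44)&(P[:,2]<58);print("handle",k.sum(),np.median(P[k],0),cv2.minAreaRect(P[k,:2].astype(np.float32)))
H=hsv(f);h,s,v=[H[...,i].astype(int) for i in range(3)]
g=(h>60)&(h<95)&(s>90)&(uu>225)&(uu<420)&(vv>165)&(vv<390)
P,uv=cloud(f,g);k=(P[:,2]>4)&(P[:,2]<12);print(cv2.minAreaRect(P[k,:2].astype(np.float32)), P[k].min(0))
y=(h>18)&(h<35)&(s>150)&(uu>285)&(uu<360)&(vv>185)&(vv<207)
P,uv=cloud(f,y);k=(P[:,2]>13)&(P[:,2]<25);print("catch",np.median(P,0),cv2.minAreaRect(P[k,:2].astype(np.float32)))
# ball / rim
P,uv=cloud(f,(uu>300)&(uu<345)&(vv>285)&(vv<328));k=P[:,2]>40;A=np.c_[2*P[k],np.ones(k.sum())];x=np.linalg.lstsq(A,(P[k]**2).sum(1),rcond=None)[0];print("ball fit",x[:3],np.sqrt(x[3]+(x[:3]**2).sum()))
E
```

```text
[[-1.5000e-01 -9.4000e-01 -3.1000e-01  4.7962e+02]
 [ 9.9000e-01 -1.4000e-01 -5.0000e-02 -5.3770e+01]
 [ 0.0000e+00 -3.1000e-01  9.5000e-01  2.9866e+02]
 [ 0.0000e+00  0.0000e+00  0.0000e+00  1.0000e+00]]
handle 2132 [546.09071493 -42.83169328  50.39327929] ((550.9241943359375, -42.17774200439453), (73.7302017211914, 17.961088180541992), 9.019865036010742)
((660.75146484375, -25.772918701171875), (221.2019500732422, 154.05865478515625), 8.492911338806152) [ 540.72723554 -117.15113264    4.8807996 ]
catch [569.81789196 -32.4012463   15.93278632] ((570.5994873046875, -39.286903381347656), (9.63023853302002, 48.82024002075195), 8.766986846923828)
ball fit [664.73381867 -25.55529726  36.46483493] 16.26114922691688
```

```bash
python3 -m handwheel '[[0,0,0,0,0,-0.65,1],[0,0,0,0,0,-0.65,1],[0,0,0,0,0,-0.65,1],[0,0,0,0,0,-0.65,1],[0,0,0,0,0,-0.65,1],[0,0,0,0,0,-0.65,1],[0,0,0,0,0,-0.65,1],[0,0,0,0,0,-0.65,1],[0,0,0,0,0,-0.05,1],[0,0,0,0,0,0,1],[0,0,0,0,0,0,1]]'
python3 - <<'E'
from h import *
from cell import grab_frame
for n in ("wrist","scene","side"):
    f=grab_frame(n);p=f["pixels"][:,:,::-1]
    if n=="scene": p=cv2.resize(p[130:350,240:460],None,fx=2.5,fy=2.5)
    if n=="side": p=cv2.resize(p[50:300,150:400],None,fx=2.3,fy=2.3)
    cv2.imwrite(f"pics/{n}2.png",p)
E
```

```text
t: 3.08
eef_pos: [558.7, -41.4, 25.7]
tcp_rot: [-0.076, 0.997, -0.0, 0.001]
contact_force: [0.1, 0.4, -0.1]
grip_width: 85.8
```

View pics/wrist2.png

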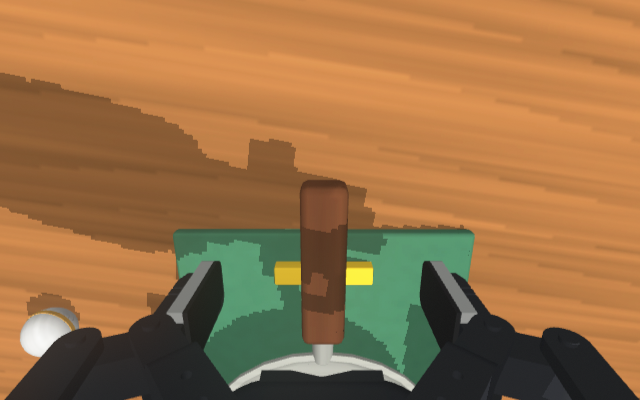

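View pics/scene2.png

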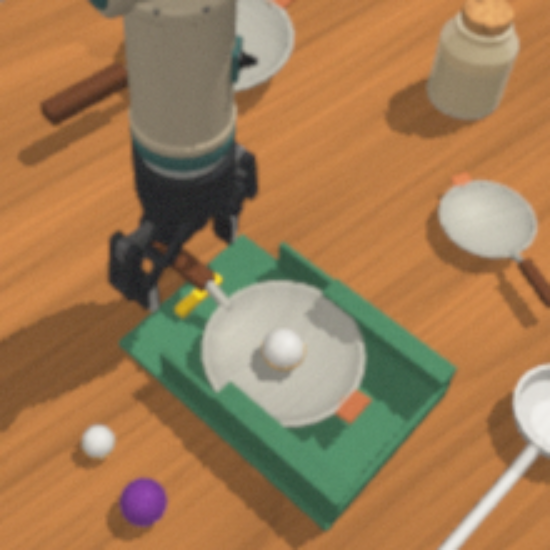

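View pics/side2.png

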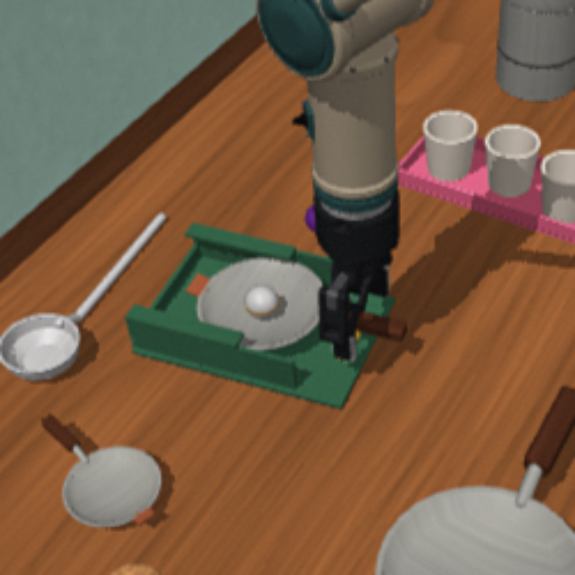

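The fingers stand on both sides of the handle (wrist view 180-470, handle at 324). I close gently, then firm up.

```bash
python3 -m handwheel '[[0,0,0,0,0,0,0.4],[0,0,0,0,0,0,0],[0,0,0,0,0,0,-0.3],[0,0,0,0,0,0,-0.5],[0,0,0,0,0,0,-0.6],[0,0,0,0,0,0,-0.8],[0,0,0,0,0,0,-1],[0,0,0,0,0,0,-1]]' 30
python3 -m handwheel '[[0,0,0,0,0,0,-1],[0,0,0,0,0,0,-1],[0,0,0,0,0,0,-1],[0,0,0,0,0,0,-1]]' 90
cat > look.py <<'E'
import sys
from h import *
from cell import grab_frame,telemetry
from scipy.spatial.transform import Rotation as R
s=telemetry.read_state();print(s["t"],s["eef_pos"].round(1),R.from_quat(s["tcp_rot"]).as_matrix()[:,:].round(3).tolist(),s["contact_force"].round(2),s["wrist_torque"].round(2),s["grip_width"].round(1))
k=sys.argv[1]
f=grab_frame("scene");p=cv2.resize(f["pixels"][100:350,200:500,::-1],None,fx=2.3,fy=2.3);cv2.imwrite(f"pics/scene{k}.png",p);pickle.dump(f,open(f"scene{k}.pkl","wb"))
f=grab_frame("side");cv2.imwrite(f"pics/side{k}.png",f["pixels"][:,:,::-1]);pickle.dump(f,open(f"side{k}.pkl","wb"))
E
python3 look.py 3
```

```text
t: 4.22
eef_pos: [558.0, -41.3, 25.1]
tcp_rot: [-0.076, 0.997, 0.0, 0.0]
contact_force: [0.2, -0.3, 0.4]
grip_width: 17.2
t: 4.72
eef_pos: [558.0, -41.3, 25.1]
tcp_rot: [-0.076, 0.997, 0.0, 0.0]
contact_force: [-1.2, -0.9, 2.2]
grip_width: 16.7Traceback (most recent call last):
  File "look.py", line 5, in <module>
    s=telemetry.read_state();print(s["t"],s["eef_pos"].round(1),R.from_quat(s["tcp_rot"]).as_matrix()[:,:].round(3).tolist(),s["contact_force"].round(2),s["wrist_torque"].round(2),s["grip_width"].round(1))
                                                                                                                                                                                    ^^^^^^^^^^^^^^^^^^^^^
AttributeError: 'float' object has no attribute 'round'
```

```bash
sed -i 's/s\["grip_width"\].round(1)/s["grip_width"]/' look.py; python3 look.py 3;  python3 -m handwheel '[[0,0,0,-0.03,-0.005,0,-1],[0,0,0,-0.06,-0.009,0,-1],[0,0,0,-0.1,-0.015,0,-1],[0,0,0,-0.1,-0.015,0,-1],[0,0,0,-0.1,-0.015,0,-1],[0,0,0,-0.1,-0.015,0,-1],[0,0,0,-0.1,-0.015,0,-1],[0,0,0,-0.1,-0.015,0,-1],[0,0,0,-0.1,-0.015,0,-1],[0,0,0,-0.1,-0.015,0,-1],[0,0,0,-0.06,-0.009,0,-1],[0,0,0,-0.03,-0.005,0,-1]]'; python3 look.py 4
```

```text
4.725 [558.  -41.3  25.1] [[-0.988, -0.151, 0.0], [-0.151, 0.988, 0.0], [-0.0, 0.0, -1.0]] [-1.16 -0.87  2.25] [-0.08  0.1  -0.11] 16.736934713532992
t: 6.32
eef_pos: [533.5, -45.0, 25.1]
tcp_rot: [-0.076, 0.997, 0.0, 0.0]
contact_force: [1.4, 0.2, 0.7]
grip_width: 16.3
6.325 [533.5 -45.   25.1] [[-0.988, -0.151, 0.0], [-0.151, 0.988, 0.0], [-0.0, 0.0, -1.0]] [1.43 0.22 0.73] [ 0.07 -0.27  0.05] 16.296190628107244
```

View pics/scene4.png

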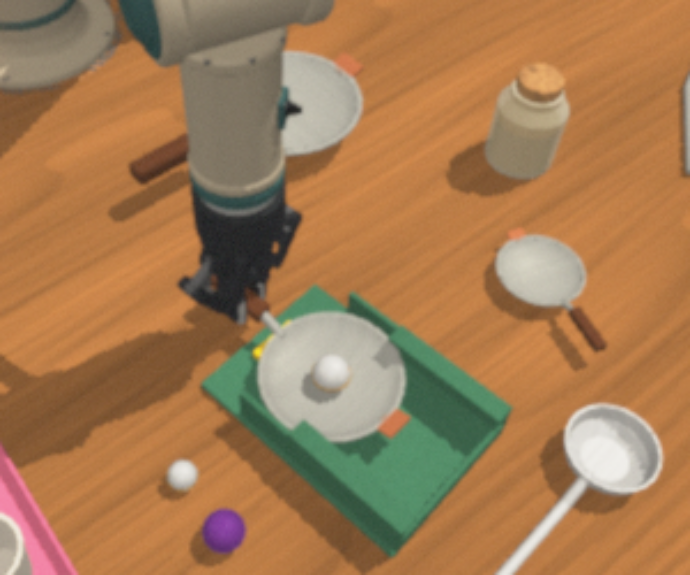

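The plate at (330,375) moved with the hand, and the ball at (331,373) is still central. Force is about 1.4 N, which is just drag. I keep drawing it out.

```bash
python3 -m handwheel '[[0,0,0,-0.03,-0.005,0,-1],[0,0,0,-0.06,-0.009,0,-1],[0,0,0,-0.1,-0.015,0,-1],[0,0,0,-0.1,-0.015,0,-1],[0,0,0,-0.1,-0.015,0,-1],[0,0,0,-0.1,-0.015,0,-1],[0,0,0,-0.1,-0.015,0,-1],[0,0,0,-0.1,-0.015,0,-1],[0,0,0,-0.1,-0.015,0,-1],[0,0,0,-0.1,-0.015,0,-1],[0,0,0,-0.08,-0.012,0,-1],[0,0,0,-0.05,-0.008,0,-1]]'; python3 -m handwheel '[[0,0,0,-0.04,-0.006,0,-1],[0,0,0,-0.04,-0.006,0,-1],[0,0,0,-0.04,-0.006,0,-1],[0,0,0,0,0,0,-1]]'; python3 look.py 5
```

```text
t: 7.92
eef_pos: [507.9, -48.8, 25.1]
tcp_rot: [-0.076, 0.997, 0.0, -0.0]
contact_force: [1.0, 0.3, 1.2]
grip_width: 16.3
t: 8.43
eef_pos: [504.8, -49.3, 25.1]
tcp_rot: [-0.076, 0.997, 0.0, -0.0]
contact_force: [1.2, -1.1, 2.1]
grip_width: 16.4
8.425 [504.8 -49.3  25.1] [[-0.988, -0.151, -0.0], [-0.151, 0.988, 0.0], [0.0, 0.0, -1.0]] [ 1.16 -1.08  2.1 ] [-0.02 -0.25 -0.01] 16.40776979148701
```

View pics/scene5.png

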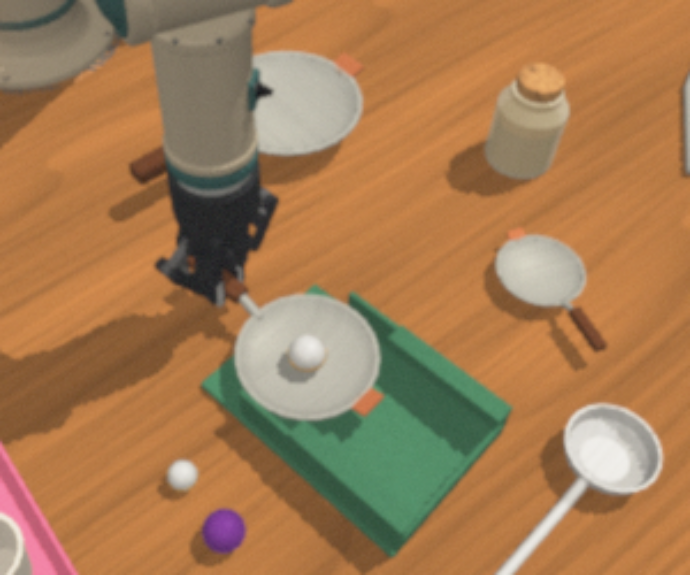

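```bash
for i in 1; do :; done; python3 -m handwheel '[[0,0,0,-0.04,-0.006,0,-1],[0,0,0,-0.04,-0.006,0,-1],[0,0,0,0,0,0,-1]]'; python3 -m handwheel '[[0,0,0,-0.04,-0.006,0,-1],[0,0,0,-0.04,-0.006,0,-1],[0,0,0,0,0,0,-1]]'
```

```text
t: 8.9
eef_pos: [503.0, -49.6, 25.1]
tcp_rot: [-0.076, 0.997, 0.0, 0.0]
contact_force: [1.1, -0.1, 1.2]
grip_width: 16.3
t: 9.28
eef_pos: [501.2, -49.8, 25.1]
tcp_rot: [-0.076, 0.997, 0.0, 0.0]
contact_force: [2.2, 0.9, 0.8]
grip_width: 16.2
```

Now 57.5 mm drawn, and the force is beginning to rise. I go on in small steps.

```bash
python3 -m handwheel '[[0,0,0,-0.04,-0.006,0,-1],[0,0,0,-0.04,-0.006,0,-1],[0,0,0,0,0,0,-1]]'; python3 -m handwheel '[[0,0,0,-0.04,-0.006,0,-1],[0,0,0,0,0,0,-1],[0,0,0,0,0,0,-1]]'
```

```text
t: 9.65
eef_pos: [499.3, -50.2, 25.1]
tcp_rot: [-0.076, 0.997, 0.0, 0.0]
contact_force: [4.0, 1.5, -0.4]
grip_width: 16.6
t: 10.02
eef_pos: [498.3, -50.3, 25.1]
tcp_rot: [-0.076, 0.997, 0.0, 0.0]
contact_force: [4.3, 1.0, -0.6]
grip_width: 16.3
```

The catch is felt: force rose 2-3 N over 3 mm, which matches the 700 N/m spring, so it is pushed about 4 mm. I ease back 2 mm and lift slowly.

```bash
python3 -m handwheel '[[0,0,0,0.04,0.006,0,-1],[0,0,0,0.04,0.006,0,-1],[0,0,0,0,0,0.03,-1],[0,0,0,0,0,0.06,-1],[0,0,0,0,0,0.1,-1],[0,0,0,0,0,0.1,-1],[0,0,0,0,0,0.1,-1],[0,0,0,0,0,0.1,-1],[0,0,0,0,0,0.06,-1],[0,0,0,0,0,0.03,-1],[0,0,0,0,0,0,-1]]'; python3 look.py 6
cat > tilt.py <<'E'
import sys
from h import *
f=pickle.load(open(sys.argv[1],"rb"));c=eval(sys.argv[2])  # crop u0,u1,v0,v1
uu,vv=np.meshgrid(range(640),range(400));H=hsv(f);h,s,v=[H[...,i].astype(int) for i in range(3)]
m=(s<50)&(v>90)&(uu>c[0])&(uu<c[1])&(vv>c[2])&(vv<c[3])
n,l,st,_=cv2.connectedComponentsWithStats(m.astype(np.uint8));i=1+st[1:,4].argmax();m=l==i;print("box",st[i])
ct=max(cv2.findContours(m.astype(np.uint8),cv2.RETR_EXTERNAL,2)[0],key=cv2.contourArea)
e=np.zeros(m.shape,np.uint8);cv2.drawContours(e,[ct],-1,1,3)
er=cv2.erode(m.astype(np.uint8),np.ones((2,2)))
P,uv=cloud(f,(e>0)&(er>0));A=np.c_[P[:,:2]-P[:,:2].mean(0),np.ones(len(P))]
k=np.ones(len(P),bool)
for _ in range(8):
    x=np.linalg.lstsq(A[k],P[k,2],rcond=None)[0];r=P[:,2]-A@x;k=np.abs(r)<max(1.5,1.5*r[k].std())
print("rim plane slopes",x.round(4),"n",k.sum(),len(P),"std",r[k].std())
# rim circle fit
B=np.c_[2*P[k,:2],np.ones(k.sum())];y=np.linalg.lstsq(B,(P[k,:2]**2).sum(1),rcond=None)[0];print("rim centre",y[:2],np.sqrt(y[2]+(y[:2]**2).sum()))
zr=np.median(P[k,2])
# ball: points above rim inside
P,_=cloud(f,(uu>c[0])&(uu<c[1])&(vv>c[2])&(vv<c[3]));d=np.hypot(*(P[:,:2]-y[:2]).T);q=P[(d<35)&(P[:,2]>zr+3)&(P[:,2]<zr+30)]
b=np.linalg.lstsq(np.c_[2*q,np.ones(len(q))],(q**2).sum(1),rcond=None)[0];print("ball",b[:3],np.sqrt(b[3]+(b[:3]**2).sum()),len(q))
E
python3 tilt.py scene6.pkl "(290,385,210,300)"; python3 tilt.py side6.pkl "(220,340,150,260)"
```

```text
t: 11.4
eef_pos: [499.8, -50.0, 39.6]
tcp_rot: [-0.076, 0.997, 0.0, -0.0]
contact_force: [0.3, 0.8, -1.4]
grip_width: 16.3
11.4 [499.8 -50.   39.6] [[-0.988, -0.151, -0.0], [-0.151, 0.988, 0.0], [0.0, 0.0, -1.0]] [ 0.31  0.76 -1.38] [-0.06  0.16 -0.01] 16.27959729864053
box [ 300  222   64   57 2766]
rim plane slopes [ 3.40000e-03 -8.20000e-03  4.76132e+01] n 244 405 std 0.8481156934537251
rim centre [607.39635426 -36.02021969] 61.54094886485461
ball [606.51463861 -36.6973654   49.54340154] 15.894866644787642 185
box [ 258  163   61   42 1837]
rim plane slopes [-2.27000e-02  1.06000e-02  4.85031e+01] n 164 316 std 0.8421232185760932
rim centre [605.73657715 -31.98115859] 62.18383987169563
ball [606.51323816 -31.15091202  51.38372743] 14.41796222519748 132
```

View pics/scene6.png

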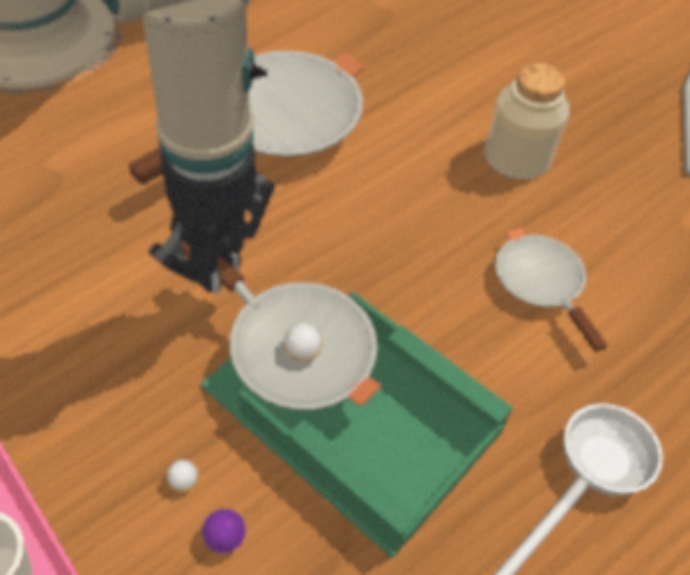

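View pics/side6.png

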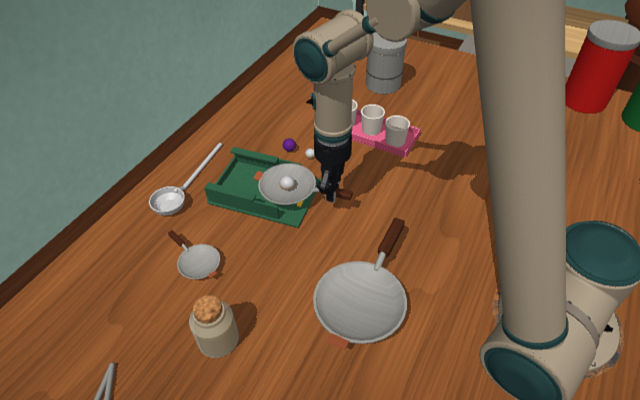

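The plate is clear of the slab and level within about 0.025 rad, with the ball central to within about 1 mm. I lift to full height.

```bash
python3 -m handwheel '[[0,0,0,0,0,0.1,-1],[0,0,0,0,0,0.2,-1],[0,0,0,0,0,0.35,-1],[0,0,0,0,0,0.35,-1],[0,0,0,0,0,0.35,-1],[0,0,0,0,0,0.35,-1],[0,0,0,0,0,0.35,-1],[0,0,0,0,0,0.35,-1],[0,0,0,0,0,0.35,-1],[0,0,0,0,0,0.35,-1],[0,0,0,0,0,0.2,-1],[0,0,0,0,0,0.1,-1]]';python3 -m handwheel '[[0,0,0,0,0,0,-1],[0,0,0,0,0,0,-1]]'; python3 look.py 7
python3 tilt.py scene7.pkl "(270,385,170,300)"; python3 tilt.py side7.pkl "(220,330,130,260)"
```

```text
t: 13.0
eef_pos: [500.1, -50.1, 124.9]
tcp_rot: [-0.076, 0.997, -0.0, 0.0]
contact_force: [0.3, -0.3, -1.7]
grip_width: 16.6
t: 13.25
eef_pos: [499.8, -50.0, 124.3]
tcp_rot: [-0.076, 0.997, 0.0, -0.0]
contact_force: [-0.7, 0.4, -2.2]
grip_width: 16.3
13.25 [499.8 -50.  124.3] [[-0.988, -0.151, -0.001], [-0.151, 0.988, 0.0], [0.001, 0.0, -1.0]] [-0.72  0.43 -2.19] [0.01 0.2  0.01] 16.289395072914907
box [ 298  197   69   58 3084]
rim plane slopes [1.900000e-03 2.500000e-03 1.325806e+02] n 286 431 std 0.7781618938093645
rim centre [607.28446917 -35.57811667] 61.2781886018688
ball [606.39438457 -36.61024012 134.24967367] 15.84900222687684 217
box [ 254  136   66   41 1933]
rim plane slopes [-1.500000e-02  1.090000e-02  1.328333e+02] n 190 337 std 0.7601173184347642
rim centre [605.70285262 -31.26009639] 61.411166549903996
ball [606.7558957  -31.23578462 135.17325539] 15.340805586330506 152
```

View pics/scene7.png

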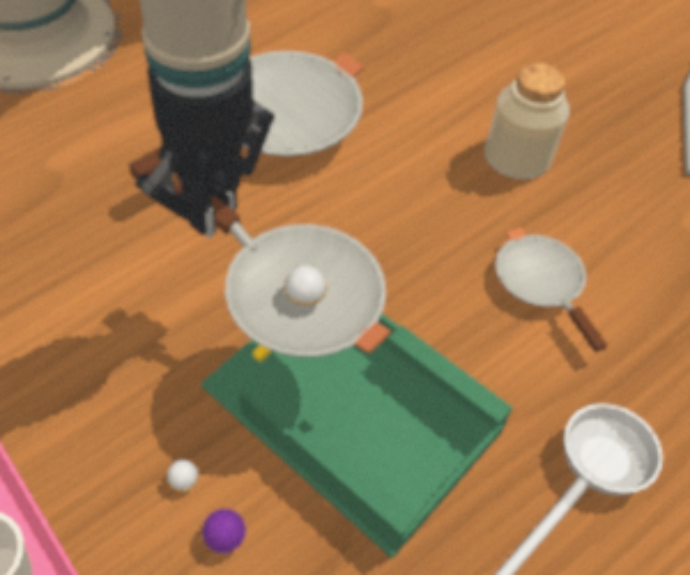

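The plate at (305,290) is level at about 107 mm with the ball central at (305,285). I work out the arc that turns the plate about its own centre.

```bash
python3 - <<'E'
import numpy as np
a=[1.5,3]+[4.5]*18+[3,1.5];r=107.9;p=188.6;e=np.zeros(2)
for d in a:
    q=p-d;s=r*(np.array([np.cos(np.radians(q)),np.sin(np.radians(q))])-[np.cos(np.radians(p)),np.sin(np.radians(p))])/25;p=q
    s+=e;o=s.round(2);e=s-o;print(f"[0,0,{-d/30:.2f},{o[0]:.2f},{o[1]:.2f},0,-1]",end=",")
E
```

```text
[0,0,-0.05,-0.02,0.11,0,-1],[0,0,-0.10,-0.02,0.23,0,-1],[0,0,-0.15,-0.01,0.34,0,-1],[0,0,-0.15,0.02,0.33,0,-1],[0,0,-0.15,0.04,0.34,0,-1],[0,0,-0.15,0.07,0.33,0,-1],[0,0,-0.15,0.09,0.33,0,-1],[0,0,-0.15,0.12,0.31,0,-1],[0,0,-0.15,0.15,0.31,0,-1],[0,0,-0.15,0.16,0.30,0,-1],[0,0,-0.15,0.19,0.28,0,-1],[0,0,-0.15,0.22,0.26,0,-1],[0,0,-0.15,0.23,0.25,0,-1],[0,0,-0.15,0.25,0.23,0,-1],[0,0,-0.15,0.27,0.20,0,-1],[0,0,-0.15,0.28,0.19,0,-1],[0,0,-0.15,0.29,0.16,0,-1],[0,0,-0.15,0.31,0.14,0,-1],[0,0,-0.15,0.32,0.12,0,-1],[0,0,-0.15,0.33,0.09,0,-1],[0,0,-0.10,0.22,0.04,0,-1],[0,0,-0.05,0.11,0.02,0,-1],
```

```bash
python3 -m handwheel '[[0,0,-0.05,-0.02,0.11,0,-1],[0,0,-0.10,-0.02,0.23,0,-1],[0,0,-0.15,-0.01,0.34,0,-1],[0,0,-0.15,0.02,0.33,0,-1],[0,0,-0.15,0.04,0.34,0,-1],[0,0,-0.15,0.07,0.33,0,-1],[0,0,-0.15,0.09,0.33,0,-1],[0,0,-0.15,0.12,0.31,0,-1],[0,0,-0.15,0.15,0.31,0,-1],[0,0,-0.15,0.16,0.30,0,-1]]'; python3 look.py 8;python3 tilt.py scene8.pkl "(270,385,170,300)"; python3 tilt.py side8.pkl "(220,330,130,260)"
```

```text
t: 14.6
eef_pos: [515.0, 23.8, 124.5]
tcp_rot: [0.276, 0.961, 0.0, -0.0]
contact_force: [-0.8, -0.7, -1.9]
grip_width: 16.6
14.6 [515.   23.8 124.5] [[-0.848, 0.53, -0.0], [0.53, 0.848, 0.001], [0.0, 0.0, -1.0]] [-0.81 -0.71 -1.93] [ 0.12  0.2  -0.06] 16.60225925361869
box [ 299  187   68   68 3083]
rim plane slopes [-3.000000e-03  9.300000e-03  1.327808e+02] n 259 418 std 0.7606105393646176
rim centre [607.54884917 -35.09485525] 61.174574238340426
ball [606.64732537 -36.01719308 134.60576432] 15.83669595403496 216
box [253 136  34  41 898]
rim plane slopes [1.970000e-02 4.110000e-02 1.317841e+02] n 90 266 std 0.8502391530036035
rim centre [607.26632736 -30.12714541] 60.78673637406866
ball [608.51648603 -29.48498848 137.66932593] 13.095316091138818 88
```

View pics/scene8.png

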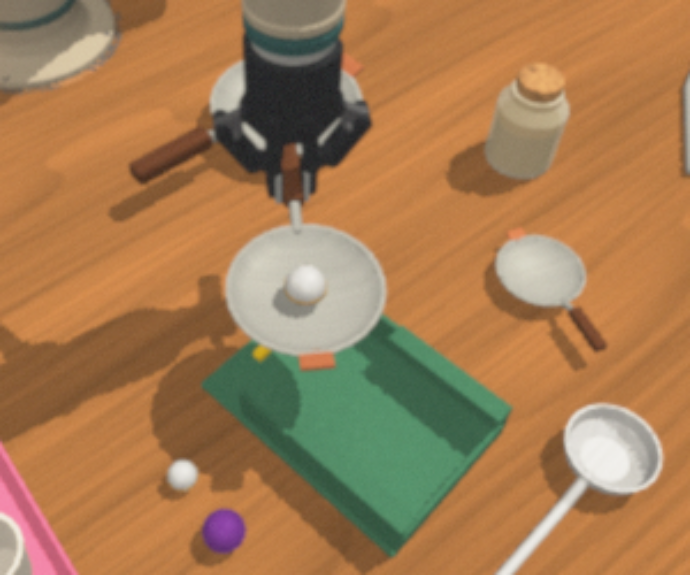

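Almost half-way through the turn, the plate and ball (307,285) haven't shifted. I finish the turn.

```bash
python3 -m handwheel '[[0,0,-0.15,0.19,0.28,0,-1],[0,0,-0.15,0.22,0.26,0,-1],[0,0,-0.15,0.23,0.25,0,-1],[0,0,-0.15,0.25,0.23,0,-1],[0,0,-0.15,0.27,0.20,0,-1],[0,0,-0.15,0.28,0.19,0,-1],[0,0,-0.15,0.29,0.16,0,-1],[0,0,-0.15,0.31,0.14,0,-1],[0,0,-0.15,0.32,0.12,0,-1],[0,0,-0.15,0.33,0.09,0,-1],[0,0,-0.10,0.22,0.04,0,-1],[0,0,-0.05,0.11,0.02,0,-1]]';python3 -m handwheel '[[0,0,0,0,0,0,-1],[0,0,0,0,0,0,-1],[0,0,0,0,0,0,-1],[0,0,0,0,0,0,-1],[0,0,0,0,0,0,-1],[0,0,0,0,0,0,-1],[0,0,0,0,0,0,-1],[0,0,0,0,0,0,-1]]'; python3 look.py 9;python3 tilt.py scene9.pkl "(270,385,170,300)"; python3 tilt.py side9.pkl "(220,330,130,260)"
```

```text
t: 16.2
eef_pos: [590.7, 72.7, 124.4]
tcp_rot: [0.652, 0.759, 0.0, -0.0]
contact_force: [0.7, 0.8, -1.5]
grip_width: 16.3
t: 17.2
eef_pos: [590.5, 72.7, 124.6]
tcp_rot: [0.651, 0.759, 0.0, 0.0]
contact_force: [-0.1, -0.9, -1.1]
grip_width: 16.4
17.2 [590.5  72.7 124.6] [[-0.151, 0.988, 0.0], [0.988, 0.151, 0.0], [0.0, 0.0, -1.0]] [-0.13 -0.86 -1.11] [ 0.2   0.08 -0.02] 16.379448041431434
box [ 299  196   68   60 3072]
rim plane slopes [1.230000e-02 1.710000e-02 1.328226e+02] n 281 424 std 0.8114896936521637
rim centre [608.42962125 -35.79224746] 60.975968297215445
ball [606.87771178 -36.56854441 134.27928247] 16.108546263327447 219
box [277 135  38  36 683]
rim plane slopes [ 4.580000e-02 -2.136000e-01  1.222833e+02] n 90 224 std 1.0099570169071574
rim centre [610.24905045 -63.80083894] 30.794069823507364
ball [610.61680334 -64.61029704 142.6533526 ] 31.804198321790448 183
```

View pics/scene9.png

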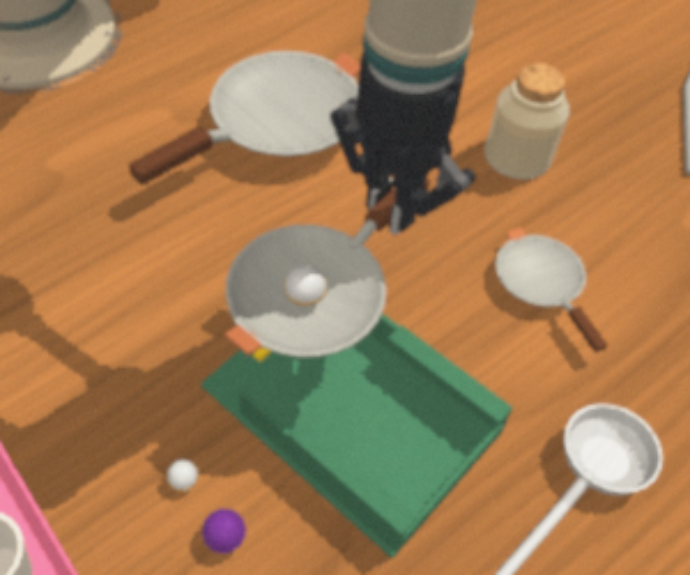

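View pics/side9.png

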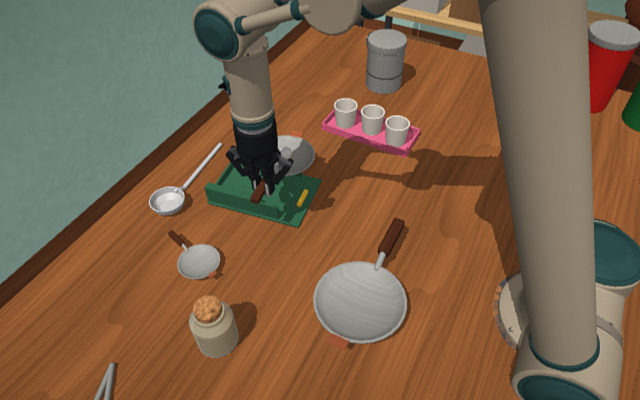

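In the scene view the beak (243,338) points towards the pink tray and the ball (306,285) is in the middle of the plate. Tilt is about 0.02 rad, and the cups and jar are where they were. The hand hides the plate in the side view, so that fit isn't valid. I hand in.

```bash
python3 -c "
from cell import job_done
print(job_done())"
```

```text
the job is handed in; nothing more can be done
None
```

I drew the plate out by its handle until it met the catch, lifted it out of the bay and gave it a quarter turn with the beak towards the tray. I handed the job in at about 17 s with the plate still held in the gripper; no verdict was reported.

- **Catch:** the pulling force rose from about 1.2 N to 4.3 N, which puts the catch in by roughly 4 mm. I judged this from force only, not from a picture. I eased back 2 mm before lifting.
- **Lift and turn:** I raised the plate until its underside was about 107 mm above the counter. I then turned it 90° about its own centre.
- **Last checks (scene camera):** the plate was tilted about 0.02 rad, and the ball was within about 2 mm of the middle. By the tool's measured yaw the turn was 90°, and the grip was steady at 16.4 mm. The cups and jar looked unmoved, though I did not measure them again.
- **Check that failed:** the side camera's final plate fit was invalid because the hand hid the plate, so those last plate and ball figures rest on the scene camera alone. Part-way through the turn the side fit had read more tilt than the scene fit (0.045 against 0.01 rad), also with the plate partly hidden.

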